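# Lock the storage chest with the blue key

## Task

Lock the wooden storage chest: take the blue-handled key from the key block, put its flat blade all the way down into the slot of the brass lock on the lid so that the key's collar sits on the brass, then turn it clockwise (seen from above) as far as it goes. Leave the key standing in the lock and let go of it; leave the red-handled key in the block.

Things in the scene. Friction and masses are not known exactly. Their poses are not given: they have to be found in the camera images.
- key_blue: Right key, upright in a well of a fixed dark block (190x75, 45 high). Origin: centre of the underside of its 44 wide, 4 thick collar, which rests on the block; z up, x along T-handle and blade. Blue handle 52 (x) x 14 (y), 14 to 48 above origin; thin neck below it. Flat blade 26 (x) x 10 (y), down to 27 below origin, rounded tip. Half turns are alike. 60 to 120 g. Grip across y from above. All mm.
- key_red: Wrong key, in the block's other well, 96 mm from the first: same handle and collar, handle red, with a 20 mm square shank that does not fit the lock. Same origin and axes. Which well holds which key varies.
- lock_slot (a point): Mouth centre of the slot, on top of a square 50 mm brass plate in a blue ring, mid-lid on a fixed chest (260x220 mm, lid top at 90 mm); 96 mm above table. Slot 31 (x) x 15 (y) x 36 deep, edges chamfered; x along the slot, z up, turns with the plate. Key enters either way round; fully home, its collar rests on the plate and its origin lies here.
- lock (a joint): Angle of the brass plate, rad, growing clockwise seen from above: 0 open, 1.05 (60 degrees) locked, firm stops at both ends. Starts at 0 to 0.2, light friction (0.06 N m), stays where left. The key has about 0.2 rad of play in the slot before the plate follows, so turn the key that much farther.
Things that resemble listed ones, but are neither listed nor needed, are in the scene too. What is shaped like the key_blue but green or orange is not meant.

How it is judged (in metres and radians):
On the way:
1. the blue key is fully home in the slot before the lock is turned (horizontal distance between key_blue and lock_slot below 0.008 m and z of key_blue in the frame of lock_slot below 0.006 m and angle between the x axis of key_blue and the x axis of lock_slot, either way round below 0.4 rad and value of joint lock below 0.6 rad), for 0.1 s.
At the end, for the whole second after the job is handed in: The lock plate is turned clockwise past 0.8 rad (stop at 1.05), with the blue key left standing in the slot, blade along it: its origin within 10 mm of the slot's centre and no more than 10 mm above it, upright within 15 degrees, at rest (value of joint lock above 0.8 rad and horizontal distance between key_blue and lock_slot below 0.01 m and z of key_blue in the frame of lock_slot below 0.01 m and angle between the x axis of key_blue and the x axis of lock_slot, either way round below 0.4 rad and angle between key_blue's own z axis and vertical below 0.26 rad and linear speed of key_blue below 0.02 m/s); the robot touches nothing.
It fails at once if the red key is pulled out or knocked over (moved more than 30 mm or tipped more than 30 degrees) (distance of key_red from where it was at the start of the episode above 0.03 m or angle between key_red's own z axis and vertical above 0.52 rad).
It also fails if it takes over 54 s, if anything falls off the work surface, if the arm or the gripper's body presses on something with over 40 N, if the wrist force passes 120 N, or if a joint passes its speed limit or range.

## Robot

A 7-joint arm with a two-finger parallel gripper is mounted at the origin on the work surface. World frame = base frame: x ahead of the robot, y to its left, z up, the work surface at z = 0. Lengths are in m, angles in degrees, forces in N, time in s.
With the tool pointing down it reaches from about 0.4 to 0.925 m from the base axis. Payload 5.6 kg.
Tool frame: the origin (TCP) lies midway between the tips of the shut fingers; the grasp point (between the pads) lies arm.grip_depth behind it (arm.grip_depth is the distance from the TCP to the grasp point, in m); z points along the fingers, y is the direction in which the jaws open and shut (so a half turn about z gives the same grasp; the last joint's range is limited). The gripper opens to 85 mm and grips with 20 to 120 N. Pads are 22 mm wide; open, the fingers measure 114 mm over their backs; the gripper's body (76 mm by 85 mm) begins 54 mm behind the grasp point. The pads swing forward as they close: fully open they stand 13 mm farther back than shut.
Start: joints at [-70.76, 26.786, -0.665, 91.828, 0.344, 61.387, -3.226], TCP at [0.24, 0.604, 0.231] pointing down, gripper open.
Joint ranges: [-144.91, 144.91], [-17.63, 115.5], [-89.93, 88.59], [15.96, 139.68], [-74.01, 254.01], [8.47, 105.57], [-167.45, 167.45]. Speed limits (degrees/s): [147.25, 147.25, 180, 180, 180, 180, 180].

## Interface

Orientations are given as a 3x3 rotation matrix whose columns are the frame's x, y, z axes.
In Python, from workcell import arm gives the robot as it stands.
- The arm moves only by the shell command python3 -m handwheel 'ROWS' [OPENING]. ROWS is JSON, a list of rows, each an object of numbers: "tx", "ty", "tz": the shift along the tool's x, y, z in m; "twist": the turn about the tool's z in degrees. In form: [{"tx": .., "ty": .., "tz": .., "twist": ..}, ...]. A call has 1 to 20 rows; each row is the pose to reach, as a shift and turn from the pose commanded when the call began, along the tool's axes at that moment; what a row does not reach only later rows make up. A row lasts 1/10 s, in which the tool goes at most 50 mm and 8.59 degrees, less where a joint would pass 70% of its speed; a pose out of reach is approached as far as the arm can. A call with a gripper value outside its range is refused whole. OPENING is the closure, from 0 (fully open) to 1 (shut), set as the call begins (- or left out, the last holds). The fingers move at their own pace and stop on an object; the grip force is fixed at half the most. Time passes only in rows, so rows that repeat a pose let the fingers close. It gives the time, the measured TCP pose, the force and the opening at its end, in the units of the state.
- arm.get_state(): the state, without advancing time (a new reading comes with each control period).
- arm.snapshot(name): name is "scene" or "top"; returns a dict with "image" (420x560x3 uint8, blue, green, red), "range_z" (420x560 float32, m along the optical axis (not along the pixel's ray), 0 where there is no reading), "mtx" (3x3 intrinsics, pixels), "R" (3x3) and "t" (3): a world point X has camera coordinates R X + t. Camera axes: x right, y down, z forward; pixel columns grow to the right and rows downward; lengths in m; the calibration is good to about 2 mm. A picture is of the moment at which its call begins.
- arm.sign_off(): hands the job in, once; it reports no verdict.
The state is a dict: "t": time; "joint_positions": joint angles; "dq": joint speeds; "effort": joint torques, N m; "tool_pos": TCP position; "tool_rot": TCP orientation; "wrist_force": force on the tool from outside, world axes, zero at the start; "moment": the same for the moment, N m; "gripper_width": finger opening in m.
Only numpy, scipy, OpenCV 4.12 (cv2) and the standard library are available. Lean on these libraries where they do the work, as an engineer would, in place of code of your own. Each camera call takes 0.05 s, during which the arm holds its last target.

## Working session

There is one attempt and no reset: what is moved stays moved. The work goes in short steps, Python scripts to look and compute and a shell command to move; the robot and the scene stay as the last step left them, time stands still between calls to the robot, and variables do not carry over. Pictures are saved under pics/ and viewed, and the job is handed in when it is done.

```bash
mkdir -p pics; ls
cat > h.py <<'E'
import numpy as np, cv2
from workcell import arm
E
python3 - <<'E'
from h import *
for n in("scene","top"):
    s=arm.snapshot(n); cv2.imwrite(f"pics/{n}0.png",s["image"]); np.savez(f"{n}0.npz",**s)
    print(n,s["mtx"].tolist(),s["R"].round(3).tolist(),s["t"].round(3).tolist())
st=arm.get_state(); print(st); print(arm.grip_depth)
E
```

```text
pics
scene [[430.6690864138775, 0.0, 278.86582732246876], [0.0, 430.6690864138775, 213.09967161732612], [0.0, 0.0, 1.0]] [[-0.503, 0.864, 0.011], [0.485, 0.292, -0.825], [-0.716, -0.409, -0.566]] [0.321, -0.161, 1.2]
top [[452.342274610551, 0.0, 278.2221688991625], [0.0, 452.342274610551, 209.44164670143203], [0.0, 0.0, 1.0]] [[-0.026, -1.0, -0.002], [-0.979, 0.026, -0.202], [0.202, -0.003, -0.979]] [-0.021, 0.566, 0.731]
{'t': 0.1, 'joint_positions': array([-70.76017   ,  26.83084364,  -0.66612019,  91.87445774,
         0.34379535,  61.38744763,  -3.22593026]), 'dq': array([-0.01853711, -0.05192079,  0.0329581 , -0.10652114,  0.05827106,
       -0.03775197,  0.02909588]), 'effort': array([ 1.50826410e-03, -5.33515942e+01,  2.15602125e-02, -2.51964462e+01,
        1.14729107e-02,  4.25295453e-03, -2.50731489e-05]), 'tool_pos': array([0.24023752, 0.60344231, 0.23044342]), 'tool_rot': array([[-9.29092386e-01,  3.69847403e-01, -4.87274956e-04],
       [ 3.69847709e-01,  9.29091169e-01, -1.50728759e-03],
       [-1.04743542e-04, -1.58062695e-03, -9.99998745e-01]]), 'wrist_force': array([ 0.18111273, -0.07040801, -0.28857059]), 'moment': array([0.00494537, 0.02349092, 0.03230022]), 'gripper_width': 0.08503836286191832}
0.0187
```

View pics/scene0.png

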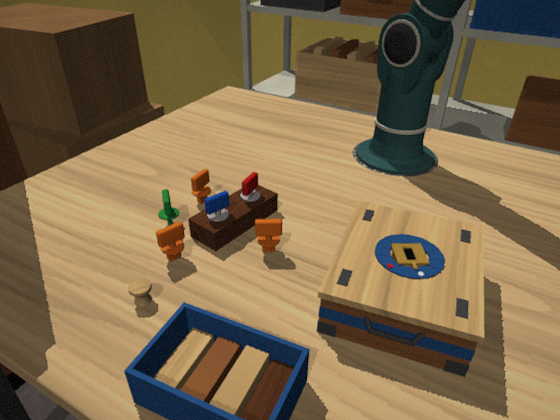

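View pics/top0.png

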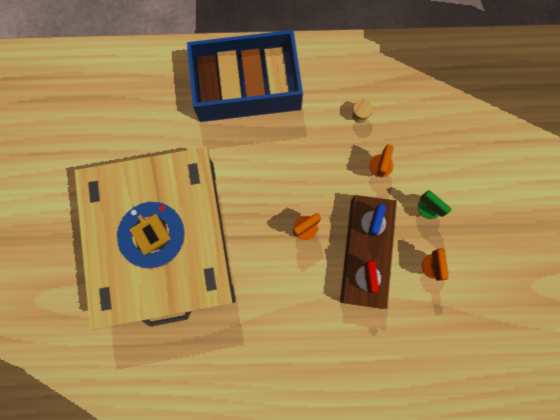

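```bash
cat >> h.py <<'E'
def cloud(s):
    z=s["range_z"].astype(float); v,u=np.mgrid[:z.shape[0],:z.shape[1]]
    K=s["mtx"]; c=np.stack([(u-K[0,2])/K[0,0]*z,(v-K[1,2])/K[1,1]*z,z],-1)
    return (c-s["t"])@s["R"], z>0
def cast(s,uv,h):
    d=s["R"].T@np.linalg.solve(s["mtx"],[*uv,1.]); C=-s["R"].T@s["t"]
    return C+d*(h-C[2])/d[2]
def mask(s,col):
    h=cv2.cvtColor(s["image"],cv2.COLOR_BGR2HSV).astype(int); H,S,V=h[...,0],h[...,1],h[...,2]
    r={"blue":(H>105)&(H<130),"red":(H<5)|(H>174),"orange":(H>5)&(H<14),"green":(H>50)&(H<80)}[col]
    return r&(S>150)&(V>60)
E
python3 - <<'E'
from h import *
for n in("top","scene"):
    s=dict(np.load(n+"0.npz")); P,ok=cloud(s)
    for c in("blue","red","orange","green"):
        m=(mask(s,c)&ok).astype(np.uint8)
        k,l,st,ce=cv2.connectedComponentsWithStats(m)
        for i in range(1,k):
            if st[i,4]<60: continue
            p=P[l==i]; 
            if p[:,2].max()<.03: pass
            zt=np.percentile(p[:,2],98); q=p[p[:,2]>zt-.006]
            (cx,cy),(w,h),a=cv2.minAreaRect(q[:,:2].astype(np.float32)) 
            d=np.linalg.svd(q[:,:2]-q[:,:2].mean(0),full_matrices=False)[2][0]
            print(n,c,st[i],ce[i].round(0),"ztop %.3f"%zt,"n",len(q),"ctr",round(cx,4),round(cy,4),"size",round(w,3),round(h,3),"ang",np.degrees(np.arctan2(d[1],d[0])).round(1))
    if n=="top":
        for name,(x,y,w,h) in {"keys":(290,140,160,170),"lock":(100,190,100,90)}.items():
            cv2.imwrite(f"pics/{name}.png",cv2.resize(s["image"][y:y+h,x:x+w],None,fx=min(780/w,580/h),fy=min(780/w,580/h),interpolation=cv2.INTER_CUBIC))
E
```

```text
top blue [ 188   30  114   77 1176] [242.  71.] ztop 0.074 n 1085 ctr 0.8297 0.0206 size 0.132 0.197 ang 97.3
top blue [ 118  203   65   64 1958] [150. 236.] ztop 0.096 n 1948 ctr 0.522 0.1759 size 0.106 0.105 ang -84.0
top blue [371 204  15  30 227] [378. 218.] ztop 0.096 n 222 ctr 0.5383 -0.201 size 0.013 0.05 ang 160.1
top red [367 261  12  32 266] [373. 276.] ztop 0.096 n 247 ctr 0.4435 -0.1858 size 0.05 0.014 ang -176.2
top orange [241  49  24  47 834] [253.  72.] ztop 0.049 n 821 ctr 0.8339 0.0052 size 0.095 0.034 ang -174.2
top orange [198  56  22  45 763] [208.  79.] ztop 0.045 n 756 ctr 0.8269 0.0897 size 0.093 0.034 ang -175.7
top orange [369 145  22  32 334] [379. 164.] ztop 0.077 n 82 ctr 0.647 -0.2273 size 0.014 0.05 ang 168.0
top orange [ 344  196   52  112 2628] [372. 256.] ztop 0.049 n 2609 ctr 0.491 -0.1939 size 0.074 0.189 ang 168.3
top orange [293 214  28  26 347] [305. 227.] ztop 0.076 n 82 ctr 0.5353 -0.083 size 0.014 0.049 ang 124.3
top orange [436 249  10  31 120] [440. 264.] ztop 0.078 n 97 ctr 0.4618 -0.3043 size 0.05 0.008 ang -178.2
top orange [422 254  14 
[... 2093 characters left out ...]
.6498 -0.2259 size 0.014 0.051 ang -18.8
scene orange [321 299  44  19 186] [342. 308.] ztop 0.074 n 79 ctr 0.6627 0.1218 size 0.004 0.064 ang 98.8
scene orange [370 316 107  33 437] [425. 332.] ztop 0.073 n 183 ctr 0.6442 0.2388 size 0.004 0.131 ang 98.9
scene orange [ 320  318  149   50 1101] [392. 346.] ztop 0.032 n 276 ctr 0.6571 0.1979 size 0.017 0.216 ang 99.0
scene orange [ 181  337   59   63 1465] [210. 368.] ztop 0.046 n 1464 ctr 0.8289 0.0046 size 0.095 0.036 ang 5.7
scene orange [ 240  361   53   59 1347] [267. 392.] ztop 0.042 n 1347 ctr 0.8207 0.088 size 0.089 0.033 ang 4.0
scene green [159 190  16  30 193] [165. 206.] ztop 0.075 n 76 ctr 0.5707 -0.3067 size 0.051 0.011 ang 44.7
```

View pics/keys.png

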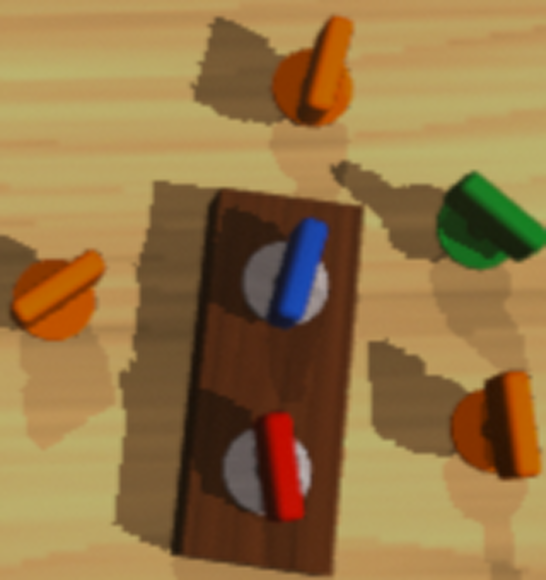

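View pics/lock.png

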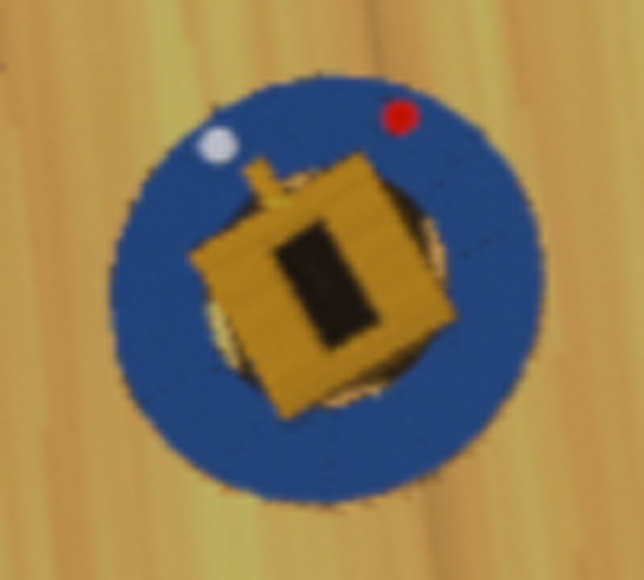

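The pictures show candidates for the key in the top view: blue T-handle at (378,218) on a silver collar in the block. The others are red (373,276) in the block, orange (379,164), (305,227) and (440,264), and green (438,202). By the description I choose (378,218), and the close crop confirms it is blue, in a well, with red in the other well. The lock slot is at about (150,234), with its pointer by the white (open) dot; the red (locked) dot is clockwise of it.

Run:
```python
from h import *
for n,(x,y,w,h) in {"top":(120,205,62,62),"scene":(378,236,66,42)}.items():
    s=dict(np.load(n+"0.npz")); f=8
    im=cv2.resize(s["image"][y:y+h,x:x+w],None,fx=f,fy=f,interpolation=cv2.INTER_CUBIC)
    hsv=cv2.cvtColor(im,cv2.COLOR_BGR2HSV); 
    W=lambda c:np.array([cast(s,((p[0]+.5)/f-.5+x,(p[1]+.5)/f-.5+y),.096)[:2] for p in c])
    H,S,V=cv2.split(hsv)
    for nm,m in {"slot":(V<60),"brass":(H>12)&(H<28)&(V>70)&(S>190)}.items():
        cs=cv2.findContours(m.astype(np.uint8),cv2.RETR_EXTERNAL,cv2.CHAIN_APPROX_NONE)[0]
        for c in sorted(cs,key=cv2.contourArea)[-3:]:
            p=W(c[:,0])*1000
            print(n,nm,cv2.contourArea(c)/f/f,c[:,0].mean(0)/f+[x,y],[np.round(v,1) for v in cv2.minAreaRect(p.astype(np.float32))])
    b=mask(s,"blue")[y-6:y+h+6,x-8:x+w+8] 
    c=max(cv2.findContours(b.astype(np.uint8),cv2.RETR_EXTERNAL,cv2.CHAIN_APPROX_NONE)[0],key=cv2.contourArea)
    q=np.array([cast(s,(a+x-8,bb+y-6),.091)[:2] for a,bb in c[:,0]])*1000
    print("ring",cv2.fitEllipse(q.astype(np.float32)))
    cv2.imwrite(f"pics/lk_{n}.png",im)
    P,ok=cloud(s); print("lid z")
# block top height / table height check
    for u,v in {"top":[(250,300),(372,245),(135,280)],"scene":[(100,170),(400,220),(420,280)]}[n]: print(P[v,u].round(4))
```

```text
top slot 9.0234375 [163.51258993 245.72931655] [array([502.5, 152.8]), array([ 3.2, 15.9]), np.float64(37.6)]
top slot 11.046875 [162.8423913  221.75634058] [array([542.7, 155.1]), array([15.6,  3.7]), np.float64(32.0)]
top slot 138.8671875 [150.47050147 234.45390855] [array([521.8, 175.2]), array([29.5, 13.6]), np.float64(30.5)]
top brass 934.921875 [149.53907952 233.24414488] [array([526.1, 177.4]), array([63.6, 52. ]), np.float64(28.9)]
ring ((520.99462890625, 176.20718383789062), (103.69683074951172, 106.12358856201172), 1.2055490016937256)
lid z
[0.4118 0.0186 0.0014]
[ 0.4997 -0.1977  0.0467]
[0.4478 0.199  0.0895]
scene slot 0.4609375 [394.13157895 255.52631579] [array([541.7, 156.3]), array([2.6, 1. ]), np.float64(17.8)]
scene slot 1.0859375 [425.80448718 252.21794872] [array([507.1, 198.1]), array([5.8, 1.1]), np.float64(36.1)]
scene slot 82.921875 [409.52991071 253.99598214] [array([524.8, 176.1]), array([27.1, 13.4]), np.float64(30.9)]
scene brass 0.1875 [419.6875    265.1328125] [array([543.9, 198.1]), array([0.6, 1.5]), np.float64(30.9)]
scene brass 0.203125 [414.75       268.38541667] [array([555.5, 193.5]), array([1.3, 0.8]), np.float64(15.6)]
scene brass 0.2265625 [428.08333333 263.65833333] [array([533.6, 208.5]), array([1.9, 0.6]), np.float64(14.2)]
ring ((521.8948974609375, 176.27333068847656), (106.16227722167969, 107.24359130859375), 66.65410614013672)
lid z
[ 0.4788 -0.6289 -0.0015]
[0.4296 0.1334 0.0887]
[0.5685 0.2074 0.0879]
```

```bash
python3 -m handwheel --help | head -20
```

```text
invalid input: not JSON, or not a number
```

```bash
cat >> h.py <<'E'
def go(p,yaw):  # yaw: world angle of tool x, deg
    s=arm.get_state(); R=s["tool_rot"]; d=R.T@(np.array(p)-s["tool_pos"])
    y0=np.degrees(np.arctan2(R[1,0],R[0,0])); tw=-((yaw-y0+180)%360-180)
    print("t",s["t"],"pos",s["tool_pos"].round(4),"yaw",y0.round(2),"shift",d.round(4),"twist",round(tw,2))
E
python3 - <<'E'
from h import *
go((.50,.25,.23),160); go((.540,-.2008,.17),160)
E
```

```text
t 0.1 pos [0.2402 0.6034 0.2304] yaw 158.29 shift [-0.3721 -0.2323  0.0008] twist -1.71
t 0.1 pos [0.2402 0.6034 0.2304] yaw 158.29 shift [-0.5759 -0.6363  0.0615] twist -1.71
```

```bash
python3 -m handwheel '[{"tx":-0.372,"ty":-0.232,"tz":0,"twist":-1.7},{"tx":-0.372,"ty":-0.232,"tz":0,"twist":-1.7},{"tx":-0.372,"ty":-0.232,"tz":0,"twist":-1.7},{"tx":-0.372,"ty":-0.232,"tz":0,"twist":-1.7},{"tx":-0.372,"ty":-0.232,"tz":0,"twist":-1.7},{"tx":-0.372,"ty":-0.232,"tz":0,"twist":-1.7},{"tx":-0.372,"ty":-0.232,"tz":0,"twist":-1.7},{"tx":-0.372,"ty":-0.232,"tz":0,"twist":-1.7},{"tx":-0.372,"ty":-0.232,"tz":0,"twist":-1.7},{"tx":-0.372,"ty":-0.232,"tz":0,"twist":-1.7},{"tx":-0.372,"ty":-0.232,"tz":0,"twist":-1.7},{"tx":-0.372,"ty":-0.232,"tz":0,"twist":-1.7}]' 0
python3 - <<'E'
from h import *
print(arm.get_state()["joint_positions"].round(1))
go((.540,-.2008,.17),160)
E
```

```text
t: 1.3
tool_pos: [0.4993, 0.252, 0.231]
tool_rot: [[-0.94, 0.34, -0.001], [0.34, 0.94, 0.0], [0.001, 0.0, -1.0]]
wrist_force: [0.4, -0.3, -0.3]
gripper_width: 0.0855
[-36.6  18.    7.8 105.2  -2.9  57.   42.6]
t 1.3 pos [0.4993 0.252  0.231 ] yaw 160.1 shift [-0.1925 -0.4119  0.0608] twist 0.1
```

```bash
python3 -m handwheel '[{"tx":-0.192,"ty":-0.412,"tz":0.06},{"tx":-0.192,"ty":-0.412,"tz":0.06},{"tx":-0.192,"ty":-0.412,"tz":0.06},{"tx":-0.192,"ty":-0.412,"tz":0.06},{"tx":-0.192,"ty":-0.412,"tz":0.06},{"tx":-0.192,"ty":-0.412,"tz":0.06},{"tx":-0.192,"ty":-0.412,"tz":0.06},{"tx":-0.192,"ty":-0.412,"tz":0.06},{"tx":-0.192,"ty":-0.412,"tz":0.06},{"tx":-0.192,"ty":-0.412,"tz":0.06},{"tx":-0.192,"ty":-0.412,"tz":0.06},{"tx":-0.192,"ty":-0.412,"tz":0.06},{"tx":-0.192,"ty":-0.412,"tz":0.06}]'
python3 - <<'E'
from h import *
print(arm.get_state()["joint_positions"].round(1))
go((.540,-.2008,.060),160)
for n in("top","scene"):
    s=arm.snapshot(n); np.savez(n+"1.npz",**s); cv2.imwrite(f"pics/{n}1.png",s["image"])
a=cv2.imread("pics/top1.png");b=cv2.imread("pics/scene1.png")
cv2.imwrite("pics/both1.png",np.hstack([cv2.resize(a[120:330,250:530],(400,300)),cv2.resize(b[80:290,130:410],(400,300))]))
E
```

```text
[-36.6  18.    7.8 105.2  -2.9  57.   42.6]
t 1.3 pos [0.4993 0.252  0.231 ] yaw 160.1 shift [-0.1926 -0.412   0.1708] twist 0.1validation failed for argument at $[0]...
```

View pics/both1.png

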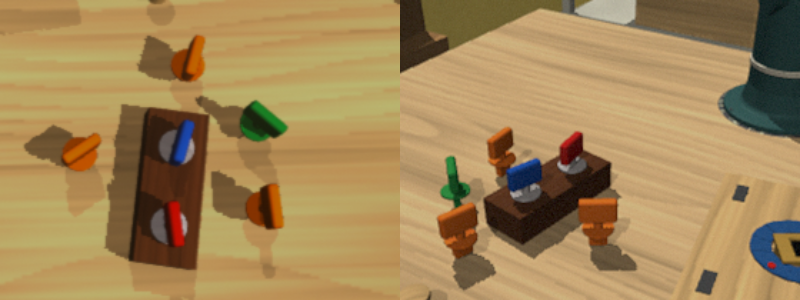

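The call was refused because every row needs all four fields, so the arm hasn't moved. The pictures show the same scene as before.

```bash
python3 -m handwheel '[{"tx":-0.192,"ty":-0.412,"tz":0.06,"twist":0},{"tx":-0.192,"ty":-0.412,"tz":0.06,"twist":0},{"tx":-0.192,"ty":-0.412,"tz":0.06,"twist":0},{"tx":-0.192,"ty":-0.412,"tz":0.06,"twist":0},{"tx":-0.192,"ty":-0.412,"tz":0.06,"twist":0},{"tx":-0.192,"ty":-0.412,"tz":0.06,"twist":0},{"tx":-0.192,"ty":-0.412,"tz":0.06,"twist":0},{"tx":-0.192,"ty":-0.412,"tz":0.06,"twist":0},{"tx":-0.192,"ty":-0.412,"tz":0.06,"twist":0},{"tx":-0.192,"ty":-0.412,"tz":0.06,"twist":0},{"tx":-0.192,"ty":-0.412,"tz":0.06,"twist":0},{"tx":-0.192,"ty":-0.412,"tz":0.06,"twist":0},{"tx":-0.192,"ty":-0.412,"tz":0.06,"twist":0}]'
python3 - <<'E'
from h import *
print(arm.get_state()["joint_positions"].round(1))
go((.540,-.2008,.060),160)
for n in("top","scene"):
    s=arm.snapshot(n); np.savez(n+"1.npz",**s); cv2.imwrite(f"pics/{n}2.png",s["image"])
a=cv2.imread("pics/top2.png");b=cv2.imread("pics/scene2.png")
cv2.imwrite("pics/both2.png",np.hstack([cv2.resize(a[120:330,250:530],(400,300)),cv2.resize(b[80:290,130:410],(400,300))]))
E
```

```text
t: 2.7
tool_pos: [0.5402, -0.1992, 0.1714]
tool_rot: [[-0.941, 0.338, 0.0], [0.338, 0.941, 0.001], [0.0, 0.001, -1.0]]
wrist_force: [0.5, 0.3, 0.1]
gripper_width: 0.0856
[  2.6  24.   18.2 106.5  -9.5  51.   95.6]
t 2.7 pos [ 0.5402 -0.1992  0.1714] yaw 160.22 shift [-0.0003 -0.0017  0.1114] twist 0.22
```

View pics/both2.png

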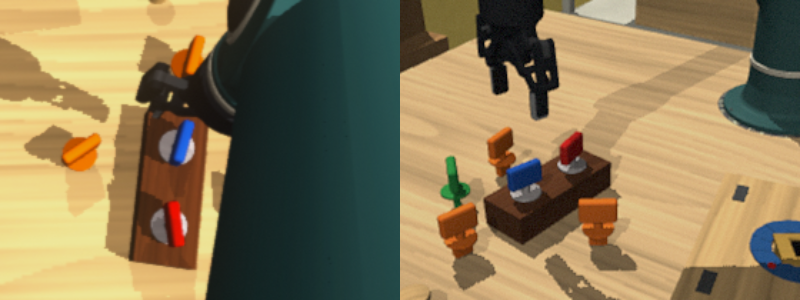

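The right pane shows the open gripper at about (520,75), above and beside the keys. It has about 11 cm left to descend, and the top view is half hidden by the arm. I'll go down in a straight line onto the blue handle.

```bash
python3 -m handwheel '[{"tx":0,"ty":-0.001,"tz":0.02,"twist":0},{"tx":0,"ty":-0.001,"tz":0.04,"twist":0},{"tx":0,"ty":-0.001,"tz":0.06,"twist":0},{"tx":0,"ty":-0.001,"tz":0.075,"twist":0},{"tx":0,"ty":-0.001,"tz":0.09,"twist":0},{"tx":0,"ty":-0.001,"tz":0.1,"twist":0},{"tx":0,"ty":-0.001,"tz":0.11,"twist":0},{"tx":0,"ty":-0.001,"tz":0.11,"twist":0},{"tx":0,"ty":-0.001,"tz":0.11,"twist":0}]'
python3 - <<'E'
from h import *
go((.540,-.2008,.060),160)
b=arm.snapshot("scene")["image"]
cv2.imwrite("pics/c3.png",cv2.resize(b[130:260,140:300],None,fx=4.5,fy=4.5))
E
```

```text
t: 3.7
tool_pos: [0.5395, -0.2032, 0.0614]
tool_rot: [[-0.94, 0.342, 0.0], [0.342, 0.94, -0.0], [-0.0, 0.0, -1.0]]
wrist_force: [-0.9, 0.1, -0.2]
gripper_width: 0.0852
t 3.7 pos [ 0.5395 -0.2032  0.0614] yaw 159.98 shift [0.0004 0.0024 0.0014] twist -0.02
```

View pics/c3.png

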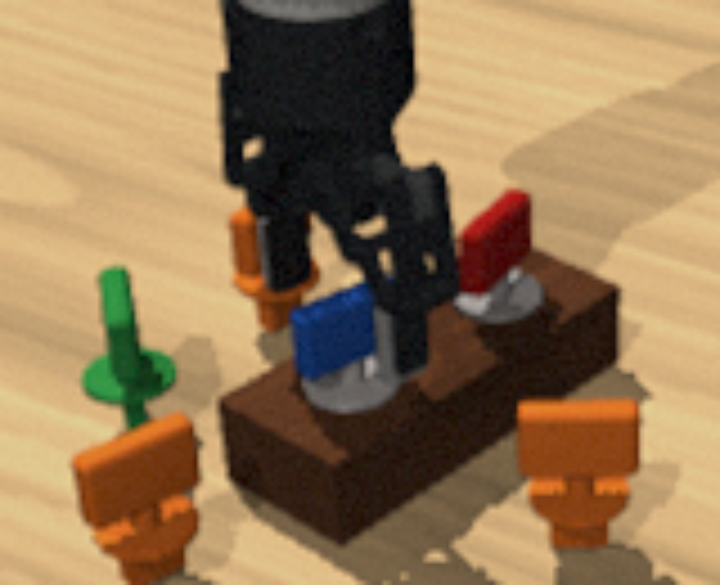

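The crop shows the fingers straddling the blue handle, with tips at about (290,290) and (410,370) and the handle midway at (346,335). The red key at (495,240) is clear. I'll trim the position by 2 mm, then close.

```bash
python3 -m handwheel '[{"tx":0,"ty":0.002,"tz":0.001,"twist":0},{"tx":0,"ty":0.002,"tz":0.001,"twist":0},{"tx":0,"ty":0.002,"tz":0.001,"twist":0}]'
python3 -m handwheel '[{"tx":0,"ty":0,"tz":0,"twist":0},{"tx":0,"ty":0,"tz":0,"twist":0},{"tx":0,"ty":0,"tz":0,"twist":0},{"tx":0,"ty":0,"tz":0,"twist":0},{"tx":0,"ty":0,"tz":0,"twist":0},{"tx":0,"ty":0,"tz":0,"twist":0},{"tx":0,"ty":0,"tz":0,"twist":0},{"tx":0,"ty":0,"tz":0,"twist":0},{"tx":0,"ty":0,"tz":0,"twist":0},{"tx":0,"ty":0,"tz":0,"twist":0}]' 1
```

```text
t: 4.05
tool_pos: [0.5403, -0.201, 0.0606]
tool_rot: [[-0.94, 0.342, 0.001], [0.342, 0.94, -0.0], [-0.001, 0.0, -1.0]]
wrist_force: [0.1, 0.8, -0.0]
gripper_width: 0.0857
t: 5.05
tool_pos: [0.5402, -0.2011, 0.0604]
tool_rot: [[-0.94, 0.342, 0.0], [0.342, 0.94, -0.0], [-0.0, 0.0, -1.0]]
wrist_force: [0.2, 0.2, 0.9]
gripper_width: 0.0131
```

```bash
python3 -m handwheel '[{"tx":0,"ty":0,"tz":-0.01,"twist":0},{"tx":0,"ty":0,"tz":-0.025,"twist":0},{"tx":0,"ty":0,"tz":-0.04,"twist":0},{"tx":0,"ty":0,"tz":-0.06,"twist":0},{"tx":0,"ty":0,"tz":-0.085,"twist":0},{"tx":0,"ty":0,"tz":-0.11,"twist":0},{"tx":0,"ty":0,"tz":-0.13,"twist":0},{"tx":0,"ty":0,"tz":-0.15,"twist":0},{"tx":0,"ty":0,"tz":-0.15,"twist":0}]'
python3 - <<'E'
from h import *
go((.523,.1757,.21),210.5)
b=arm.snapshot("scene")["image"]
cv2.imwrite("pics/c4.png",cv2.resize(b[60:260,140:340],None,fx=2.9,fy=2.9))
E
```

```text
t: 5.95
tool_pos: [0.5418, -0.2019, 0.2145]
tool_rot: [[-0.94, 0.342, 0.007], [0.342, 0.94, -0.002], [-0.007, 0.001, -1.0]]
wrist_force: [0.0, 0.6, -1.3]
gripper_width: 0.0134
t 5.95 pos [ 0.5418 -0.2019  0.2145] yaw 159.98 shift [0.147  0.3483 0.0038] twist -50.52
```

View pics/c4.png

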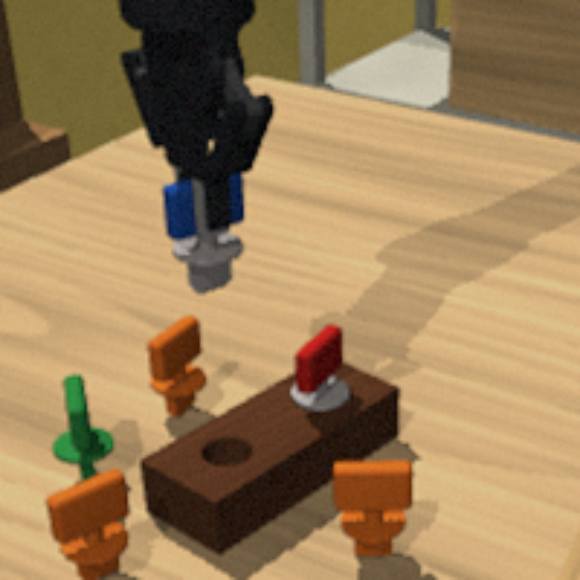

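The blue key is held upright in the gripper at (205,205), its well at (228,450) is empty, and the red key still stands at (318,365). I'll move over the lock and turn to the slot's direction.

```bash
python3 -m handwheel '[{"tx":0.02,"ty":0.04,"tz":0.005,"twist":-4},{"tx":0.03,"ty":0.07,"tz":0.005,"twist":-8},{"tx":0.045,"ty":0.105,"tz":0.005,"twist":-12},{"tx":0.06,"ty":0.14,"tz":0.005,"twist":-17},{"tx":0.075,"ty":0.175,"tz":0.005,"twist":-22},{"tx":0.09,"ty":0.21,"tz":0.005,"twist":-27},{"tx":0.1,"ty":0.245,"tz":0.005,"twist":-32},{"tx":0.115,"ty":0.28,"tz":0.005,"twist":-37},{"tx":0.13,"ty":0.31,"tz":0.005,"twist":-42},{"tx":0.14,"ty":0.335,"tz":0.005,"twist":-47},{"tx":0.147,"ty":0.348,"tz":0.005,"twist":-50.5},{"tx":0.147,"ty":0.348,"tz":0.005,"twist":-50.5},{"tx":0.147,"ty":0.348,"tz":0.005,"twist":-50.5},{"tx":0.147,"ty":0.348,"tz":0.005,"twist":-50.5}]'
python3 - <<'E'
from h import *
print(arm.get_state()["joint_positions"].round(1))
go((.523,.1757,.16),210.5)
for n in("top","scene"):
    s=arm.snapshot(n); np.savez(n+"5.npz",**s); cv2.imwrite(f"pics/{n}5.png",s["image"])
a=cv2.imread("pics/top5.png");b=cv2.imread("pics/scene5.png")
cv2.imwrite("pics/both5.png",np.hstack([cv2.resize(a[130:340,30:310],(400,300)),cv2.resize(b[100:310,270:550],(400,300))]))
E
```

```text
t: 7.4
tool_pos: [0.5212, 0.1739, 0.2051]
tool_rot: [[-0.864, -0.504, -0.0], [-0.504, 0.864, -0.001], [0.001, -0.001, -1.0]]
wrist_force: [-0.1, -0.3, -0.8]
gripper_width: 0.0134
[-22.8  18.8   0.9 107.6  -0.3  53.6  98.6]
t 7.4 pos [0.5212 0.1739 0.2051] yaw -149.73 shift [-0.0024  0.0007  0.0451] twist -0.23
```

View pics/both5.png

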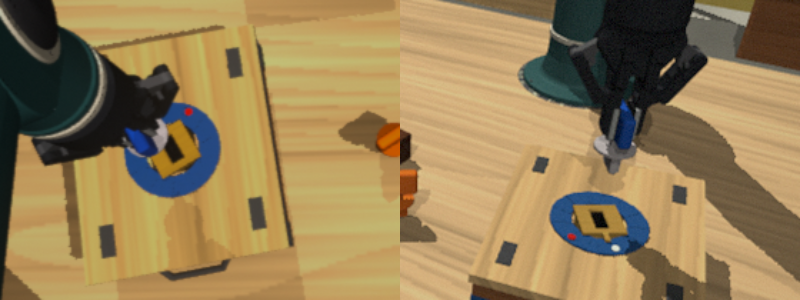

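```bash
python3 -m handwheel '[{"tx":-0.001,"ty":0,"tz":0.02,"twist":0},{"tx":-0.002,"ty":0,"tz":0.035,"twist":0},{"tx":-0.002,"ty":0,"tz":0.048,"twist":0},{"tx":-0.002,"ty":0,"tz":0.048,"twist":0},{"tx":-0.002,"ty":0,"tz":0.048,"twist":0},{"tx":-0.002,"ty":0,"tz":0.048,"twist":0}]'
python3 - <<'E'
from h import *
go((.523,.1757,.111),210.5)
for n in("top","scene"):
    s=arm.snapshot(n); np.savez(n+"6.npz",**s); cv2.imwrite(f"pics/{n}6.png",s["image"])
    P,ok=cloud(s); m=mask(s,"blue")&ok&(P[...,2]>.12)&(abs(P[...,0]-.523)<.06)&(abs(P[...,1]-.176)<.06)
    p=P[m]; zt=np.percentile(p[:,2],98); q=p
    print(n,len(p),"ztop",zt,[np.round(v,4) for v in cv2.minAreaRect(q[:,:2].astype(np.float32))])
    hsv=cv2.cvtColor(s["image"],cv2.COLOR_BGR2HSV)
    g=(hsv[...,1]<60)&(hsv[...,2]>70)&ok&(P[...,2]>.105)&(P[...,2]<.16)&(abs(P[...,0]-.523)<.05)&(abs(P[...,1]-.176)<.05)
    gp=P[g]; print("gray",len(gp),gp.min(0).round(4),gp.max(0).round(4))
a=cv2.imread("pics/top6.png");b=cv2.imread("pics/scene6.png")
cv2.imwrite("pics/both6.png",np.hstack([cv2.resize(a[180:280,90:210],(400,333)),cv2.resize(b[170:290,338:482],(400,333))]))
E
```

```text
t: 8.1
tool_pos: [0.5233, 0.1772, 0.1581]
tool_rot: [[-0.862, -0.507, 0.001], [-0.507, 0.862, 0.0], [-0.001, -0.0, -1.0]]
wrist_force: [-0.2, -0.4, -0.4]
gripper_width: 0.0129
t 8.1 pos [0.5233 0.1772 0.1581] yaw -149.53 shift [ 0.0011 -0.0012  0.0471] twist -0.03
top 189 ztop 0.22519524765615803 [array([0.5122, 0.1583]), array([0.0275, 0.0605]), np.float64(18.4707)]
gray 139 [0.5016 0.1558 0.1443] [0.5384 0.1944 0.1502]
scene 239 ztop 0.19092832207698074 [array([0.529 , 0.1799]), array([0.0441, 0.0157]), np.float64(31.6358)]
gray 300 [0.5071 0.1561 0.1206] [0.5465 0.1981 0.1596]
```

View pics/both6.png

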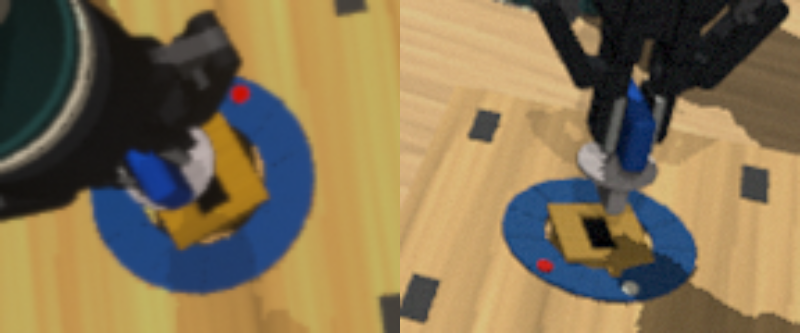

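Run:
```python
from h import *
from scipy.optimize import least_squares
from scipy.spatial import ConvexHull
for n in("top","scene"):
    s=dict(np.load(n+"6.npz")); P,ok=cloud(s); hsv=cv2.cvtColor(s["image"],cv2.COLOR_BGR2HSV)
    g=(hsv[...,1]<70)&(hsv[...,2]>60)&ok&(P[...,2]>.1425)&(P[...,2]<.151)&(abs(P[...,0]-.523)<.05)&(abs(P[...,1]-.176)<.05)
    p=P[g]; h=p[ConvexHull(p[:,:2]).vertices][:,:2]
    r=least_squares(lambda c:np.linalg.norm(h-c,axis=1)-.0215,[.523,.176],loss="soft_l1",f_scale=.001)
    print(n,len(p),p[:,2].mean(),r.x.round(4),(np.linalg.norm(h-r.x,axis=1)*1000).round(1))
```

```text
top 143 0.14738371007975595 [0.5224 0.1766] [21.  20.9 21.2 21.3 21.4 21.6 21.6 21.3 21.1 20.6 21.4 22.2 22.1 21.7
 20.9 21.  20.9 21. ]
scene 244 0.14590623131307523 [0.5247 0.1775] [22.  19.3 21.7 21.8 21.3 20.8 21.6 20.8 20.9 20.9 22.3 21.2 22.3 21.5
 20.7 20.6 20.5 20.9]
```

Both views agree: relative to the slot, the collar centre is off by about 0.3 mm in x and 1.4 mm in y. The correction in tool axes is tx +1 mm, ty −1 mm. I'll go down slowly, watching the force.

```bash
python3 -m handwheel '[{"tx":0.001,"ty":-0.001,"tz":0.005,"twist":0},{"tx":0.001,"ty":-0.001,"tz":0.01,"twist":0},{"tx":0.001,"ty":-0.001,"tz":0.015,"twist":0},{"tx":0.001,"ty":-0.001,"tz":0.018,"twist":0},{"tx":0.001,"ty":-0.001,"tz":0.021,"twist":0},{"tx":0.001,"ty":-0.001,"tz":0.024,"twist":0},{"tx":0.001,"ty":-0.001,"tz":0.027,"twist":0},{"tx":0.001,"ty":-0.001,"tz":0.027,"twist":0}]'
```

```text
t: 9.0
tool_pos: [0.5221, 0.1757, 0.1298]
tool_rot: [[-0.862, -0.507, -0.001], [-0.507, 0.862, -0.0], [0.001, 0.0, -1.0]]
wrist_force: [-0.4, -0.4, -2.0]
gripper_width: 0.0133
```

The tip is already about 8 mm below the mouth with no force on the wrist, so it has entered. I'll continue down.

```bash
python3 -m handwheel '[{"tx":0,"ty":0,"tz":0.004,"twist":0},{"tx":0,"ty":0,"tz":0.008,"twist":0},{"tx":0,"ty":0,"tz":0.012,"twist":0},{"tx":0,"ty":0,"tz":0.015,"twist":0},{"tx":0,"ty":0,"tz":0.017,"twist":0},{"tx":0,"ty":0,"tz":0.017,"twist":0},{"tx":0,"ty":0,"tz":0.017,"twist":0}]'
```

```text
t: 9.7
tool_pos: [0.5224, 0.1758, 0.1133]
tool_rot: [[-0.862, -0.507, 0.0], [-0.507, 0.862, 0.0], [-0.0, -0.0, -1.0]]
wrist_force: [0.2, 1.1, -1.0]
gripper_width: 0.0132
```

Going down the last 1–3 mm in small steps, until the force shows contact.

```bash
python3 -m handwheel '[{"tx":0,"ty":0,"tz":0.001,"twist":0},{"tx":0,"ty":0,"tz":0.0015,"twist":0},{"tx":0,"ty":0,"tz":0.0015,"twist":0}]'; python3 -m handwheel '[{"tx":0,"ty":0,"tz":0.0008,"twist":0},{"tx":0,"ty":0,"tz":0.0008,"twist":0}]'
```

```text
t: 10.0
tool_pos: [0.5223, 0.1758, 0.1118]
tool_rot: [[-0.862, -0.507, 0.0], [-0.507, 0.862, 0.0], [-0.0, 0.0, -1.0]]
wrist_force: [0.1, 0.4, -1.9]
gripper_width: 0.0129
t: 10.2
tool_pos: [0.5224, 0.1759, 0.1114]
tool_rot: [[-0.862, -0.507, 0.0], [-0.507, 0.862, 0.0], [-0.0, -0.0, -1.0]]
wrist_force: [-0.4, -0.3, 2.2]
gripper_width: 0.0133
```

Run:
```python
from h import *
b=arm.snapshot("scene")["image"]; a=arm.snapshot("top")["image"]
cv2.imwrite("pics/both7.png",np.hstack([cv2.resize(a[180:280,90:210],(400,333)),cv2.resize(b[190:290,350:470],(400,333))]))
```

```text
(no output)
```

View pics/both7.png

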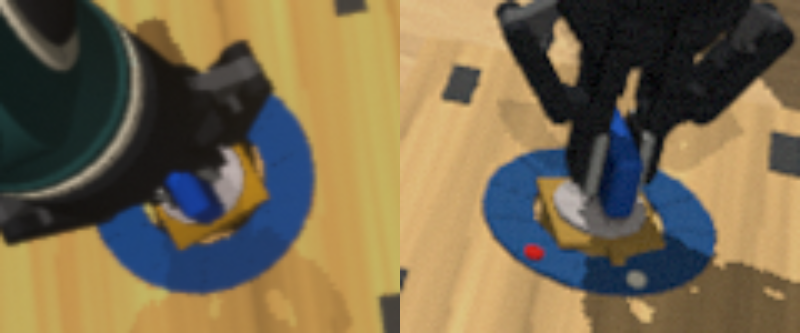

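The collar now lies on the brass in both views, left (205,190) and right (600,210), and the wrist feels an upward 2 N. The pointer is still near the white dot. I'll press 0.5 mm more, hold, then turn clockwise.

```bash
python3 -m handwheel '[{"tx":0,"ty":0,"tz":0.0005,"twist":0},{"tx":0,"ty":0,"tz":0.0005,"twist":0},{"tx":0,"ty":0,"tz":0.0005,"twist":0}]'; python3 -m handwheel '[{"tx":0,"ty":0,"tz":0,"twist":4},{"tx":0,"ty":0,"tz":0,"twist":8},{"tx":0,"ty":0,"tz":0,"twist":12},{"tx":0,"ty":0,"tz":0,"twist":16},{"tx":0,"ty":0,"tz":0,"twist":20},{"tx":0,"ty":0,"tz":0,"twist":24},{"tx":0,"ty":0,"tz":0,"twist":28},{"tx":0,"ty":0,"tz":0,"twist":32},{"tx":0,"ty":0,"tz":0,"twist":36},{"tx":0,"ty":0,"tz":0,"twist":40},{"tx":0,"ty":0,"tz":0,"twist":44},{"tx":0,"ty":0,"tz":0,"twist":48},{"tx":0,"ty":0,"tz":0,"twist":52},{"tx":0,"ty":0,"tz":0,"twist":55},{"tx":0,"ty":0,"tz":0,"twist":55}]'
python3 - <<'E'
from h import *
print(arm.get_state()["moment"].round(3)); go((.5224,.1758,.111),210.5)
b=arm.snapshot("scene")["image"]; a=arm.snapshot("top")["image"]
cv2.imwrite("pics/both8.png",np.hstack([cv2.resize(a[180:280,90:210],(400,333)),cv2.resize(b[190:290,350:470],(400,333))]))
E
```

```text
t: 10.6
tool_pos: [0.5225, 0.1759, 0.1113]
tool_rot: [[-0.862, -0.507, 0.0], [-0.507, 0.862, 0.0], [-0.001, -0.0, -1.0]]
wrist_force: [-1.1, -1.1, 8.6]
gripper_width: 0.0135
t: 12.1
tool_pos: [0.5228, 0.1757, 0.1113]
tool_rot: [[-0.909, 0.416, 0.001], [0.416, 0.909, 0.0], [-0.001, 0.001, -1.0]]
wrist_force: [-1.7, -1.3, 7.7]
gripper_width: 0.0134
[-0.351  0.428 -0.153]
t 12.1 pos [0.5228 0.1757 0.1113] yaw 155.42 shift [ 0.0004 -0.0001  0.0003] twist -55.08
```

View pics/both8.png

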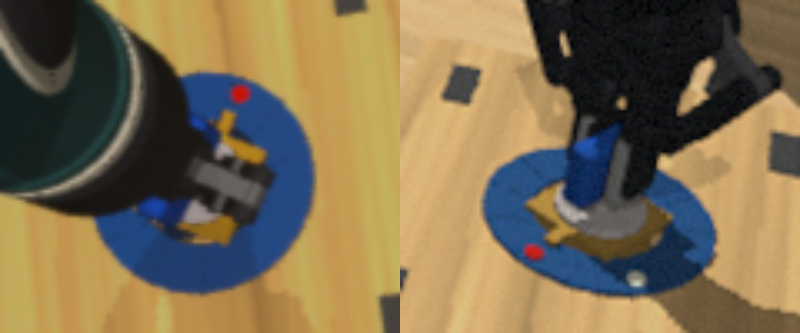

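The contact force was 8.6 N before turning, so the key was home. The pointer, left (228,118) and right (555,238), has moved close to the red dot but isn't on it yet. I'll keep turning in small steps and watch the moment.

```bash
python3 -m handwheel '[{"tx":0,"ty":0,"tz":0,"twist":3},{"tx":0,"ty":0,"tz":0,"twist":6},{"tx":0,"ty":0,"tz":0,"twist":9},{"tx":0,"ty":0,"tz":0,"twist":9}]'
python3 - <<'E'
from h import *
print(arm.get_state()["moment"].round(3)); go((.5224,.1758,.111),210.5)
E
python3 -m handwheel '[{"tx":0,"ty":0,"tz":0,"twist":2},{"tx":0,"ty":0,"tz":0,"twist":4},{"tx":0,"ty":0,"tz":0,"twist":4}]'
python3 - <<'E'
from h import *
print(arm.get_state()["moment"].round(3)); go((.5224,.1758,.111),210.5)
b=arm.snapshot("scene")["image"]; a=arm.snapshot("top")["image"]
cv2.imwrite("pics/both9.png",np.hstack([cv2.resize(a[180:280,90:210],(400,333)),cv2.resize(b[190:290,350:470],(400,333))]))
E
```

```text
t: 12.6
tool_pos: [0.5227, 0.1755, 0.1113]
tool_rot: [[-0.833, 0.553, 0.001], [0.553, 0.833, -0.0], [-0.001, 0.0, -1.0]]
wrist_force: [-2.4, -1.3, 8.1]
gripper_width: 0.0126
[-0.416  0.503 -0.038]
t 12.6 pos [0.5227 0.1755 0.1113] yaw 146.42 shift [0.0004 0.0001 0.0003] twist -64.08
t: 12.9
tool_pos: [0.5223, 0.1754, 0.1113]
tool_rot: [[-0.794, 0.608, 0.0], [0.608, 0.794, -0.001], [-0.001, -0.001, -1.0]]
wrist_force: [-3.2, -1.8, 9.3]
gripper_width: 0.0134
[-0.552  0.685  0.605]
t 12.9 pos [0.5223 0.1754 0.1113] yaw 142.59 shift [0.0002 0.0004 0.0003] twist -67.91
```

View pics/both9.png

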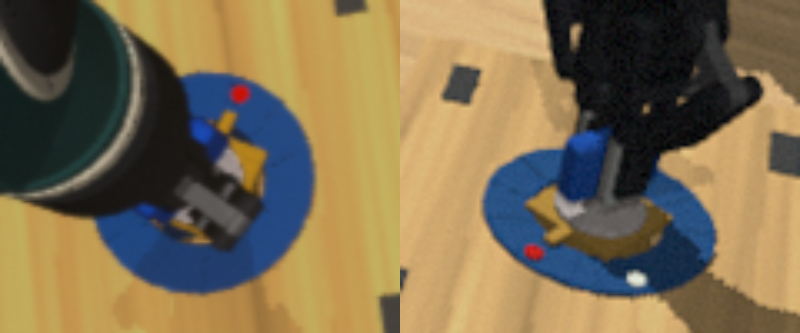

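The moment rose sharply to about 0.6 N m and the pointer stopped in line with the red dot, so the plate is at its stop. I'll ease off, open and retreat.

```bash
python3 -m handwheel '[{"tx":0,"ty":0,"tz":-0.0004,"twist":-2},{"tx":0,"ty":0,"tz":-0.0004,"twist":-3},{"tx":0,"ty":0,"tz":-0.0004,"twist":-3}]'
python3 -m handwheel '[{"tx":0,"ty":0,"tz":0,"twist":0},{"tx":0,"ty":0,"tz":0,"twist":0},{"tx":0,"ty":0,"tz":0,"twist":0},{"tx":0,"ty":0,"tz":0,"twist":0},{"tx":0,"ty":0,"tz":0,"twist":0},{"tx":0,"ty":0,"tz":0,"twist":0},{"tx":0,"ty":0,"tz":0,"twist":0},{"tx":0,"ty":0,"tz":0,"twist":0},{"tx":0,"ty":0,"tz":0,"twist":0}]' 0
python3 -m handwheel '[{"tx":0,"ty":0,"tz":-0.005,"twist":0},{"tx":0,"ty":0,"tz":-0.015,"twist":0},{"tx":0,"ty":0,"tz":-0.03,"twist":0},{"tx":0,"ty":0,"tz":-0.05,"twist":0},{"tx":0,"ty":0,"tz":-0.08,"twist":0},{"tx":0,"ty":0,"tz":-0.11,"twist":0},{"tx":0,"ty":0,"tz":-0.14,"twist":0},{"tx":0,"ty":0,"tz":-0.14,"twist":0}]'
python3 - <<'E'
from h import *
go((.40,.42,.25),142)
E
```

```text
t: 13.3
tool_pos: [0.5224, 0.1754, 0.1113]
tool_rot: [[-0.824, 0.566, 0.0], [0.566, 0.824, -0.0], [-0.0, -0.0, -1.0]]
wrist_force: [-2.0, -2.0, 6.3]
gripper_width: 0.0133
t: 14.2
tool_pos: [0.5223, 0.1758, 0.1109]
tool_rot: [[-0.824, 0.567, 0.0], [0.567, 0.824, 0.0], [-0.0, 0.0, -1.0]]
wrist_force: [0.2, 0.3, 1.1]
gripper_width: 0.0853
t: 15.0
tool_pos: [0.5249, 0.1765, 0.2562]
tool_rot: [[-0.824, 0.567, 0.008], [0.567, 0.824, 0.004], [-0.005, 0.008, -1.0]]
wrist_force: [0.9, -0.1, 0.5]
gripper_width: 0.0855
t 15.0 pos [0.5249 0.1765 0.2562] yaw 145.48 shift [0.2409 0.1298 0.0062] twist 3.48
```

```bash
python3 -m handwheel '[{"tx":0.03,"ty":0.02,"tz":0,"twist":0},{"tx":0.07,"ty":0.04,"tz":0,"twist":0},{"tx":0.11,"ty":0.06,"tz":0,"twist":0},{"tx":0.15,"ty":0.08,"tz":0,"twist":0},{"tx":0.19,"ty":0.1,"tz":0,"twist":0},{"tx":0.22,"ty":0.12,"tz":0,"twist":0},{"tx":0.24,"ty":0.13,"tz":0,"twist":0},{"tx":0.24,"ty":0.13,"tz":0,"twist":0},{"tx":0.24,"ty":0.13,"tz":0,"twist":0}]'
python3 - <<'E'
from h import *
for n in("top","scene"):
    s=arm.snapshot(n); np.savez(n+"10.npz",**s); cv2.imwrite(f"pics/{n}10.png",s["image"])
    P,ok=cloud(s); m=mask(s,"blue")&ok&(P[...,2]>.105)&(abs(P[...,0]-.523)<.06)&(abs(P[...,1]-.176)<.06)
    p=P[m]
    if len(p):
        zt=np.percentile(p[:,2],98); q=p[p[:,2]>zt-.006]
        print(n,len(q),"ztop",zt,[np.round(v,4) for v in cv2.minAreaRect(q[:,:2].astype(np.float32))],
          np.degrees(np.arctan2(*np.linalg.svd(q[:,:2]-q[:,:2].mean(0),full_matrices=False)[2][0][::-1])))
a=cv2.imread("pics/top10.png");b=cv2.imread("pics/scene10.png")
cv2.imwrite("pics/both10.png",np.hstack([cv2.resize(a[180:280,90:210],(400,333)),cv2.resize(b[190:290,350:470],(400,333))]))
E
```

```text
t: 15.9
tool_pos: [0.3981, 0.4185, 0.2506]
tool_rot: [[-0.824, 0.566, -0.0], [0.566, 0.824, -0.001], [-0.001, -0.001, -1.0]]
wrist_force: [0.8, -0.6, -0.0]
gripper_width: 0.0855
top 278 ztop 0.14681136394391892 [array([0.5211, 0.1746]), array([0.0139, 0.0508]), np.float64(54.2493)] 145.2711991673925
scene 202 ztop 0.14406606482633844 [array([0.5252, 0.1754]), array([0.0137, 0.0501]), np.float64(55.035)] -35.154929994257145
```

View pics/both10.png

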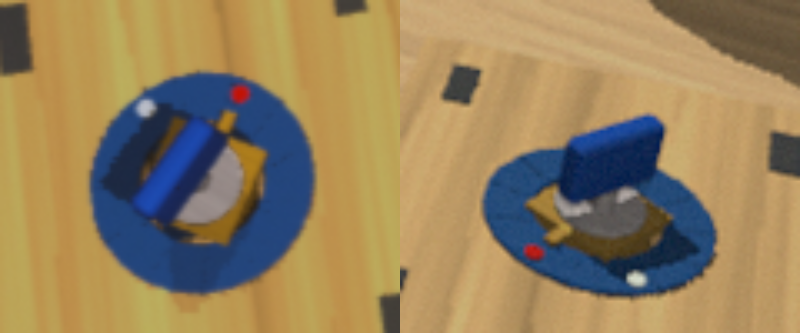

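View pics/top10.png

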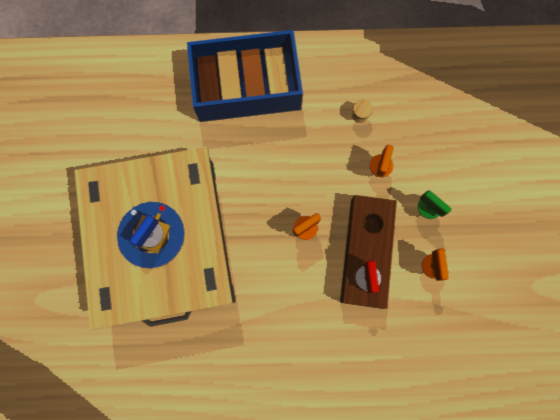

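The key stands upright in the lock and the pointer, left (228,122), is beside the red dot. The red key is in place. One last check: the plate's rotation, measured from the pointer's bearing.

Run:
```python
from h import *
for n,C in {"top":(.5218,.1752),"scene":(.5248,.1761)}.items():
  for k in("0","10"):
    s=dict(np.load(n+k+".npz")); hsv=cv2.cvtColor(s["image"],cv2.COLOR_BGR2HSV); H,S,V=cv2.split(hsv)
    def bear(m):
        v,u=np.nonzero(m); X=np.array([cast(s,(a,b),.095)[:2] for a,b in zip(u,v)])-C
        r=np.linalg.norm(X,axis=1); return X,r
    X,r=bear((H>12)&(H<28)&(V>60)&(S>150)&(np.arange(420)[:,None]>0)); k2=(r>.0365)&(r<.043); a=X[k2].mean(0)
    Y,q=bear((mask(s,"red"))); k3=(q>.03)&(q<.053); b=Y[k3].mean(0)
    print(n,k,"pointer",np.degrees(np.arctan2(a[1],a[0])).round(1),k2.sum(),"red dot",np.degrees(np.arctan2(b[1],b[0])).round(1))
s=arm.get_state(); print(s["t"],s["wrist_force"].round(2))
```

```text
top 0 pointer 31.7 2 red dot -22.3
top 10 pointer nan 0 red dot -22.3
scene 0 pointer nan 0 red dot -21.9
scene 10 pointer nan 0 red dot -21.9
16.0 [-0.28  0.15 -0.21]<stdin>:8: RuntimeWarning: Mean of empty slice.
  ret = um.true_divide(
```

Run:
```python
from h import *
for n,C in {"top":(.5218,.1752),"scene":(.5248,.1761)}.items():
  for k,e in(("0",30),("10",-22)):
    s=dict(np.load(n+k+".npz")); H,S,V=cv2.split(cv2.cvtColor(s["image"],cv2.COLOR_BGR2HSV))
    v,u=np.nonzero((H>12)&(H<28)&(V>60)&(S>130)); X=np.array([cast(s,(a,b),.096)[:2] for a,b in zip(u,v)])-C
    r=np.linalg.norm(X,axis=1); t=np.degrees(np.arctan2(X[:,1],X[:,0])); m=(r>.029)&(r<.038)&(abs(t-e)<27)
    print(n,k,m.sum(),np.median(t[m]).round(1),np.sort(t[m]).round(0))
```

```text
top 0 19 31.2 [15. 25. 28. 28. 29. 29. 30. 30. 31. 31. 32. 32. 33. 34. 34. 34. 35. 36.
 37.]
top 10 16 -22.2 [-28. -27. -25. -25. -24. -24. -23. -23. -22. -21. -21. -20. -19. -18.
 -18. -17.]
scene 0 21 30.7 [ 4.  8. 11. 14. 16. 25. 27. 28. 29. 30. 31. 31. 32. 34. 34. 35. 37. 39.
 44. 47. 50.]
scene 10 21 -20.8 [-46. -41. -36. -31. -27. -26. -26. -24. -23. -22. -21. -20. -19. -19.
 -18. -16. -14.  -7.  -5.   2.   4.]
```

The pointer bearing is −22°, exactly on the red dot, after starting at +31°. The key is 13° ahead of the slot, within its play and below the 0.4 rad limit. The job is done, so I'm handing it in.

```bash
python3 -c "
from workcell import arm
print(arm.sign_off())"
```

```text
the job is handed in; nothing more can be done
None
```

The chest is locked. I took the blue key from the block, seated it fully in the slot and turned it clockwise to the stop. I then let go, backed the arm off and handed in at about 16 s; no verdict was reported.

**Seating before the turn:** the collar sat on the brass, with about 8.6 N of contact force on the wrist.

**Final checks:**
- **Lock angle:** the plate's pointer went from +31° to about −22°, on the red "locked" dot at −22°. The wrist moment rose to about 0.6 N m at the stop.
- **Key position:** it stands upright. The handle centre is within about 1 mm of the slot centre in both views, and its top is at about 145 mm, which matches a fully seated key (144 mm).
- **Key angle:** it is about 13° (0.23 rad) ahead of the slot, within the play and under the 0.4 rad limit.
- **Red key and arm:** the red key is still in its well. The arm is clear, with wrist force near zero.

**Failed or disagreeing:**
- One move was refused because its rows lacked a "twist" value; nothing moved.
- The two cameras disagreed by about 3 mm in x, so I aligned key to slot within each view.
- My first pointer measurement found no usable pixels because it searched at the wrong radius. The repeat worked: −22.2° in the top view and −20.8° in the scene view.

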